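# Swap the board in the slot tester and hold the new one on its contacts

## Task

Take the blue tested board out of the tester and lower it all the way down into the carton cell with the green pad before letting go of it, so that it stands there. Then take the orange board from the black rack, pass it tongue first down through the tester's narrow slot and press the sprung contact bar so that the pointer stands within the green band, never down to the bar's bottom stop; finish while still gripping the board and holding it there. Leave the purple cases, the tape roll and the screwdriver where they are.

Things in the scene. Friction and masses are not known exactly. Their poses are not given: they have to be found in the camera images.
- tested_board: Blue tested board: upright flat board case, 130 mm high: brass tongue at the foot (10 thick, 60 wide, 12 mm high), body above 18 mm thick (x) by 80 wide (y); grip the plain top 45 mm across the 18 mm. Alike either way round. 0.11-0.21 kg. Origin: centre of the tongue's underside, z up. Starts in the tester's slot, tongue on the contact bar (too light to press it), 82 mm standing above the tester.
- new_board: Orange new board: upright flat board case, 130 mm high: brass tongue at the foot (10 thick, 60 wide, 12 mm high), body above 18 mm thick (x) by 80 wide (y); grip the plain top 45 mm across the 18 mm. Alike either way round. 0.11-0.21 kg. Origin: centre of the tongue's underside, z up. Starts in the black rack, tongue on the rack's floor.
- tester: Fixed grey box 130 (x) by 160 (y) by 110 mm high, dark guard plate on top, 12 mm thick. Slot through its middle 20 (x) by 82 mm (y): 2 mm more than a board each way. Yellow 45-degree lips, 6 mm high, lead a board in from 5 mm off. Cavity below the plate 30 by 100 mm. Origin: centre of the underside, below the slot's centre; z up; turned up to 0.4 rad.
- slot (a point): Centre of the tester's slot, level with the top of the guard plate (110 mm above the bench); axes as the tester's.
- bar_top (a point): Centre of the top of the sprung copper contact bar (26 by 90 mm) under the slot: 62 mm above the bench at rest, it goes down with the bar. A board's tongue rests on it.
- contact_bar (a joint): Travel of the contact bar downward, m: 0 at rest, bottom stop 0.024, green band 0.006 to 0.018. Spring: about 3 N to start, 9 N at the stop. Black pointers on the tester's two x faces, 5 mm below the bar's top, move with it past a green band, red below. At mid band a board's foot is 50 mm above the bench.
- carton: Fixed open cardboard carton, 118 (x) by 104 (y) by 85 mm high, walls and floor 4 mm; two partitions make three cells in a row along x, each 34 (x) by 96 mm (y), centres 38 mm apart. Origin: centre of the underside. Left or right of the tester, turned up to 0.3 rad.
- pad: Green pad, fixed, 30 by 90 by 3 mm, on the floor of the one empty carton cell: the cell for the tested board. Origin: centre of its underside, 4 mm above the bench (its top is at 7 mm); axes as the carton's.
- case_a: Purple case, 22 by 84 by 74 mm high, standing in a carton cell, its top 7 mm below the carton's rim. Leave alone. Origin: centre of the underside.
- case_b: The other purple case, same as case_a. Leave alone.
- rack: Black rack, fixed, base 70 (x) by 110 (y) mm, 46 mm high, with one pocket 26 (x) by 90 mm (y) whose floor is 6 mm above the bench; the new board stands in it. Origin: centre of the underside. On the other side of the tester from the carton.
- tape_roll: Yellow tape roll lying flat beyond the tester, 70 mm across, 24 mm high. Leave alone. Origin: centre of the underside.
- driver: Screwdriver lying on the bench beyond the tester. Leave alone.
Not all that is in view belongs to the job. Of the things that look like the tested_board, the smallest one is meant.

How it is judged (in metres and radians):
On the way, in this order (a step that is already met when the one before it is completed fails the run):
1. the tested board is lowered into the padded cell, its foot within 12 mm of the pad, while still gripped (x of tested_board in the frame of pad between -0.018 and 0.018 m and y of tested_board in the frame of pad between -0.03 and 0.03 m and z of tested_board in the frame of pad below 0.015 m and angle between tested_board's own z axis and vertical below 0.3 rad and contact force between the fingers and tested_board above 0.5 N), for 0.05 s.
2. it stands there, let go (x of tested_board in the frame of pad between -0.018 and 0.018 m and y of tested_board in the frame of pad between -0.03 and 0.03 m and z of tested_board in the frame of pad below 0.015 m and angle between tested_board's own z axis and vertical below 0.3 rad and contact force between the fingers and tested_board below 0.1 N and linear speed of tested_board below 0.03 m/s), for 0.2 s.
3. the gripped new board goes through the slot and presses the contact bar into the green band (horizontal distance between new_board and slot below 0.012 m and angle between the z axis of new_board and the z axis of tester, either way round below 0.1 rad and angle between the x axis of new_board and the x axis of tester, either way round below 0.1 rad and value of joint contact_bar between 0.006 and 0.018 m and contact force between new_board and contact_bar above 1 N and contact force between the fingers and new_board above 2 N), for 0.2 s.
At the end, for the whole second after the job is handed in: The new board is gripped by the fingers (more than 2 N) and still, upright in the tester's slot (within 12 mm and 0.1 rad of it), pressing the contact bar to between 6 and 18 mm; the tested board stands, untouched, in the padded cell, foot within 12 mm of the pad's top, tilted less than 0.3 rad (all of step 2 and all of step 3 and linear speed of new_board below 0.02 m/s); the arm keeps its last pose, push and grip.
It fails at once if a bystander (the purple cases) is moved more than 30 mm (distance of case_a from where it was at the start of the episode above 0.03 m).
It fails at once if a bystander (the purple cases) is moved more than 30 mm (distance of case_b from where it was at the start of the episode above 0.03 m).
It fails at once if a bystander (the tape roll) is moved more than 30 mm (distance of tape_roll from where it was at the start of the episode above 0.03 m).
It fails at once if a bystander (the screwdriver) is moved more than 30 mm (distance of driver from where it was at the start of the episode above 0.03 m).
It fails at once if the contact bar is pressed to its bottom stop (value of joint contact_bar above 0.0235 m).
It also fails if it takes over 61 s, if anything falls off the work surface, if the arm or the gripper's body presses on something with over 40 N, if the wrist force passes 120 N, or if a joint passes its speed limit or range.

## Robot

A 7-joint arm with a two-finger parallel gripper is mounted at the origin on the work surface. World frame = base frame: x ahead of the robot, y to its left, z up, the work surface at z = 0. Lengths are in mm, angles in rad, forces in N, time in s.
With the tool pointing down it reaches from about 425 to 950 mm from the base axis. Payload 4.7 kg.
Tool frame: the origin (TCP) lies at the very end of the fingers, on their centre line; the grasp point (between the pads) lies 19 mm behind it; z points along the fingers, y is the line along which they close (so a half turn about z gives the same grasp; the last joint's range is limited). The gripper opens to 87 mm and grips with 3 to 60 N. Pads are 19 mm wide; open, the fingers measure 117 mm over their backs; the gripper's body (75 mm by 190 mm) begins 51 mm behind the grasp point.
Start: joints at [1.083, 0.469, -0.049, 1.532, 0.024, 1.141, -0.082], TCP at [298.986, -605.191, 222.573] pointing down, gripper open.
Joint ranges: [-2.59, 2.59], [-0.33, 1.99], [-1.39, 1.29], [0.1, 2.45], [-1.04, 4.18], [0.21, 1.99], [-2.66, 2.66]. Speed limits (rad/s): [2.57, 2.57, 3.14, 3.14, 3.14, 3.14, 3.14].

## Interface

Orientations are given as [roll, pitch, yaw] about the fixed x, y, z axes, in that order (R = Rz(yaw) Ry(pitch) Rx(roll)).
In Python, from plant import ctrl gives the robot as it stands. The module is installed in compiled form; this text tells all that it offers.
- The arm moves only by the tool drive_tool, never from a script. Its arguments are lists of equal length, an entry for each row: "gripper": the closure, from 0 (fully open) to 1 (shut); "linear": the shift along the tool's x, y, z scaled (see below), a list of three; "turn": the turn, a rotation vector about the tool's x, y, z scaled (see below), a list of three. A call has 1 to 20 rows; each row is the pose to reach, as a shift and turn from the pose commanded when the call began, along the tool's axes at that moment; what a row does not reach only later rows make up. The controller multiplies each number of a shift by 400 mm and each number of a turn by 90 degrees. A row lasts 1/8 s, in which the tool goes at most 62.5 mm and 10.7 degrees, less where a joint would pass 70% of its speed; a pose out of reach is approached as far as the arm can. A call with a number of a shift or a turn outside -1 to 1 is refused whole. A call with a gripper value outside its range is refused whole. The fingers move at their own pace and stop on an object; the grip force is fixed at half the most. Time passes only in rows, so rows that repeat a pose let the fingers close. It gives the time, the measured TCP pose, the force, the opening and the grip force at its end, in the units of the state.
- ctrl.sense(): the state, without advancing time (a new reading comes with each control period).
- ctrl.grab_frame(name): name is "scene" or "top" or "wrist"; returns the picture (480x640x3 uint8, blue, green, red); there is no depth.
- ctrl.calibration(name): a dict with "fovy" (degrees; the focal length in pixels is half the picture's height over the tangent of half this angle, whatever the lens; pixels are square), "cx", "cy" (the principal point, pixels), "cam_to_world" (4x4, takes a point from camera to world coordinates). Camera axes: x right, y down, z forward; pixel columns grow to the right and rows downward; lengths in mm; the calibration is good to about 2 mm. A picture is of the moment at which its call begins: read the wrist's pose just before it. calibration takes no time and is no camera call; for the wrist camera it gives the pose at the moment of the call.
- ctrl.sign_off(): hands the job in; it is judged then, once.
The state is a dict: "clock": time; "q": joint angles; "joint_velocities": joint speeds; "effort": joint torques, N m; "eef_pos": TCP position; "ee_rot": TCP orientation; "contact_force": force on the tool from outside, world axes, zero at the start; "moment": the same for the moment, N m; "gripper_width": opening from 0.0 (shut) to 1.0 (fully open); "grasp_force": force on a finger pad.
Only numpy, scipy, OpenCV 4.12 (cv2) and the standard library are available. Lean on these libraries where they do the work, as an engineer would, in place of code of your own. Each camera call takes 0.05 s, during which the arm holds its last target. There are 200 camera calls.

## Working session

There is one attempt and no reset: what is moved stays moved. The work goes in short steps, Python scripts to look and compute and a tool call to move; the robot and the scene stay as the last step left them, time stands still between calls to the robot, and variables do not carry over. Pictures are saved under pics/ and viewed, at most 10 in all, crops included, and the job is handed in when it is done.

Besides the shell and the picture viewer there is one more tool, called after ">>>" as name(argument=value, ...), one argument or row to a line, values as JSON. drive_tool: Moves the arm, as the interface text tells. Its arguments: {"type":"object","properties":{"gripper":{"type":"array"},"linear":{"type":"array"},"turn":{"type":"array"}},"required":["gripper","linear","turn"]}

```bash
mkdir -p pics; python3 - <<'E'
from plant import ctrl
import cv2,numpy as np
s=ctrl.sense();print(s)
for n in("scene","top"):
    f=ctrl.grab_frame(n);cv2.imwrite(f"pics/{n}0.png",f);c=ctrl.calibration(n);print(n,c)
print(ctrl.calibration("wrist"))
E
```

```text
{'clock': 0.0, 'q': array([ 1.08310408,  0.46944381, -0.04860391,  1.53369007,  0.02409675,
        1.14095873, -0.08230761]), 'joint_velocities': array([-0.00133016, -0.00140192,  0.0005239 ,  0.00079226,  0.00106241,
        0.0008581 , -0.00069394]), 'effort': array([-1.03393074e-04, -5.07984424e+01, -8.06711800e-02, -2.36159456e+01,
       -6.12510229e-02,  3.78241064e-02,  1.87764781e-04]), 'eef_pos': array([ 298.6894614 , -604.66185085,  221.49947633]), 'ee_rot': array([-3.13967918e+00,  6.16065921e-05,  4.58822876e-01]), 'contact_force': array([ 0.04061624, -0.01795692,  0.2843413 ]), 'moment': array([ 0.04152427, -0.01757589,  0.0047344 ]), 'grasp_force': 0.0, 'gripper_width': 0.9992675037938362}
scene {'fovy': 56.969288921108856, 'cx': 318.7292915196631, 'cy': 238.16606990182163, 'cam_to_world': array([[-2.69803090e-01,  7.24845926e-01, -6.33880648e-01,
         1.06423773e+03],
       [ 9.62726286e-01,  1.90007382e-01, -1.92497516e-01,
         1.37996707e+02],
       [-1.90890373e-02, -6.62189987e-01, -7.49092805e-01,
         6.89607107e+02],
       [ 0.00000000e+00,  0.0
[... 234 characters left out ...]
3e+02],
       [-9.99615224e-01,  3.45369076e-03,  2.75222947e-02,
        -1.34921060e+01],
       [-2.77340750e-02, -1.41440909e-01, -9.89558129e-01,
         1.14903513e+03],
       [ 0.00000000e+00,  0.00000000e+00,  0.00000000e+00,
         1.00000000e+00]])}
{'fovy': 64.18951455433888, 'cx': 327.115348212921, 'cy': 234.35511386686684, 'cam_to_world': array([[ 4.42313498e-01, -8.59388368e-01, -2.56535383e-01,
         3.69940489e+02],
       [-8.96857443e-01, -4.24579231e-01, -1.24012917e-01,
        -5.69697031e+02],
       [-2.34433758e-03,  2.84928254e-01, -9.58545979e-01,
         3.84128118e+02],
       [ 0.00000000e+00,  0.00000000e+00,  0.00000000e+00,
         1.00000000e+00]])}
```

View pics/scene0.png

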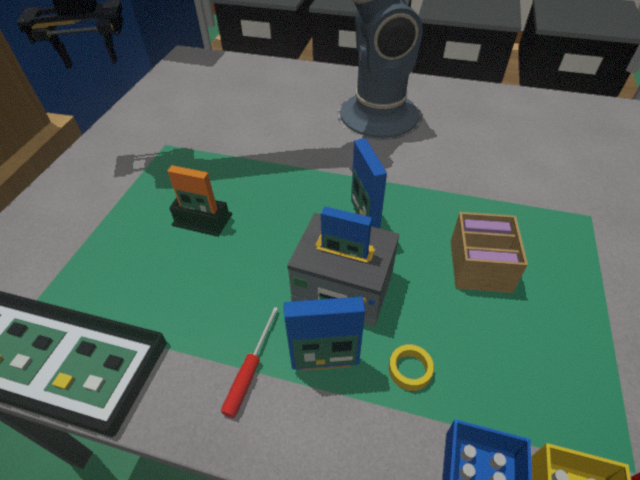

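View pics/top0.png

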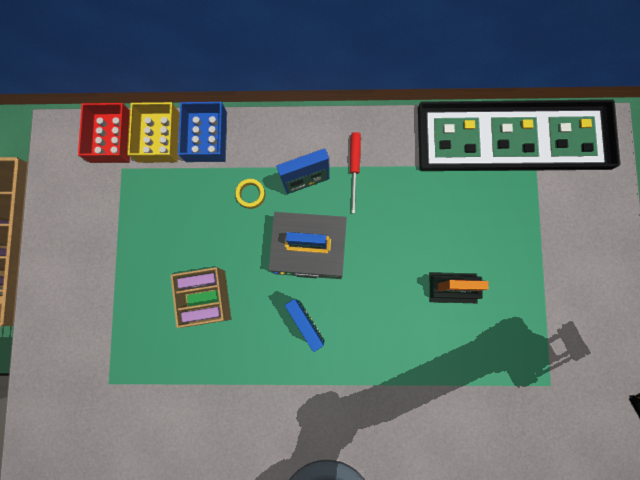

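The blue look-alikes are the board in the tester (scene 345,232 / top 306,240), a larger one near the robot (scene 368,185 / top 305,325), and a larger one beyond (scene 325,335 / top 304,172). The one standing in the tester is the smallest, so that's my choice. The carton is at top (200,297) with its green middle cell empty, and the rack with the orange board is at top (457,287). Next is the close crop, plus measurements.

```bash
cat > h.py <<'E'
import cv2,numpy as np
from plant import ctrl
def ray(c,uv,z):
    f=240/np.tan(np.radians(c["fovy"]/2));T=c["cam_to_world"]
    uv=np.atleast_2d(np.float64(uv))
    d=np.c_[(uv[:,0]-c["cx"])/f,(uv[:,1]-c["cy"])/f,np.ones(len(uv))]@T[:3,:3].T
    o=T[:3,3];return o+d*((z-o[2])/d[:,2])[:,None]
def mask(im,lo,hi,box=None):
    m=cv2.inRange(cv2.cvtColor(im,cv2.COLOR_BGR2HSV),lo,hi)
    if box:
        k=np.zeros_like(m);k[box[1]:box[3],box[0]:box[2]]=1;m=m*k
    return m
def rect(c,m,z):
    "min-area rectangle of the mask cast on plane z: centre, sizes, direction of long side (rad), area px"
    cn=max(cv2.findContours(m,cv2.RETR_EXTERNAL,cv2.CHAIN_APPROX_NONE)[0],key=cv2.contourArea)
    p=ray(c,cn[:,0,:],z)[:,:2].astype(np.float32)
    b=cv2.boxPoints(cv2.minAreaRect(p));e=[b[1]-b[0],b[2]-b[1]];L=[np.linalg.norm(x) for x in e]
    d=e[int(np.argmax(L))];a=np.arctan2(d[1],d[0])%np.pi
    return b.mean(0).round(1),np.round(sorted(L),1),round(float(a),3),len(cn)
E
python3 - <<'E'
from h import *
im=cv2.imread("pics/top0.png");c=ctrl.calibration("top")
print("yellow lips",rect(c,mask(im,(18,120,100),(35,255,255),(275,225,340,260)),113))
print("blue",rect(c,mask(im,(105,120,60),(125,255,255),(275,225,340,256)),192))
print("orange",rect(c,mask(im,(5,150,150),(17,255,255),(420,265,500,310)),136))
print("pad",rect(c,mask(im,(50,150,20),(75,255,255),(185,285,220,312)),7))
print("carton",rect(c,mask(im,(8,30,60),(25,200,255),(160,255,240,340)),85))
print("purple",rect(c,mask(im,(130,20,90),(165,200,255),(160,255,240,296)),78),rect(c,mask(im,(130,20,90),(165,200,255),(160,300,240,340)),78))
print("plate",rect(c,mask(im,(0,0,40),(179,60,110),(262,205,355,285)),110))
B=[(260,205,355,285),(160,260,240,330),(420,262,500,312)]
t=[cv2.resize(im[b:d,a:e],None,fx=5,fy=5,interpolation=2) for a,b,e,d in B]
t[0]=t[0][:,:];W=800;cv=np.zeros((600,800,3),np.uint8)
cv[:320,:380]=cv2.resize(t[0],(380,320));cv[:350,390:790]=t[1];cv[350:600,:400]=t[2]
cv2.imwrite("pics/crop1.png",cv)
E
```

```text
yellow lips (array([581.5,  39. ], dtype=float32), array([35. , 97.8], dtype=float32), 1.568, 122)
blue (array([580.5,  39. ], dtype=float32), array([25.4, 80.6], dtype=float32), 1.481, 98)
orange (array([ 492.6, -297.4], dtype=float32), array([17.5, 76.4], dtype=float32), 1.54, 89)
pad (array([468.2, 293.7], dtype=float32), array([23.3, 69.4], dtype=float32), 1.744, 72)
carton (array([469.1, 277.4], dtype=float32), array([118.3, 118.9], dtype=float32), 1.728, 204)
purple (array([505.2, 290. ], dtype=float32), array([23.2, 85.8], dtype=float32), 1.726, 89) (array([430. , 278.8], dtype=float32), array([22.7, 84.3], dtype=float32), 1.728, 89)
plate (array([580.1,  39.7], dtype=float32), array([137.1, 159.1], dtype=float32), 1.495, 273)
```

View pics/crop1.png

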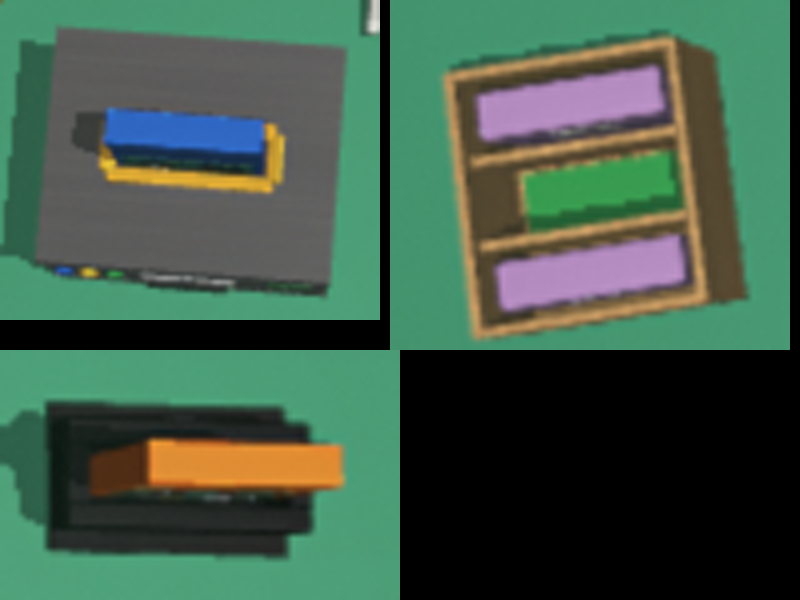

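The crop confirms it: the small blue board stands in the tester's yellow-lipped slot, the green pad is in the middle carton cell, and the orange board is in the rack. Next I'll refine using top faces and rim corners.

```bash
python3 - <<'E'
from h import *
im=cv2.imread("pics/top0.png");c=ctrl.calibration("top")
hsv=cv2.cvtColor(im,cv2.COLOR_BGR2HSV)
for v in (110,140,170):
  print(v,"blue",rect(c,mask(im,(105,120,v),(125,255,255),(275,225,340,256)),192))
for v in (150,180,200):
  print(v,"orange",rect(c,mask(im,(5,150,v),(17,255,255),(420,265,500,310)),136))
R=ray(c,[(171,274.6),(216.4,267.6),(223.4,320.6),(176.8,327.6)],85)
print(R.round(1),R.mean(0).round(1))
P=ray(c,[(260+57/4,205+7),(260+345/4,205+47/4),(260+328/4,205+283/4),(260+37/4,205+262/4)],110);print(P.round(1),P.mean(0).round(1))
print("rack floor base",ray(c,[(429.5,272.5),(477,273),(477,373-262+262-262+202),(429.5,302)],46)[[0,1,3]].round(1))
# scene view
im=cv2.imread("pics/scene0.png");c=ctrl.calibration("scene")
print("scene blue top edge", ray(c,[(322,209),(370,216)],192).round(1))
E
```

```text
110 blue (array([584.,  39.], dtype=float32), array([18. , 79.7], dtype=float32), 1.495, 92)
140 blue (array([584.2,  38.6], dtype=float32), array([17.2, 78.8], dtype=float32), 1.495, 92)
170 blue (array([584.2,  38.7], dtype=float32), array([16.4, 78.2], dtype=float32), 1.495, 90)
150 orange (array([ 492.6, -297.4], dtype=float32), array([17.5, 76.4], dtype=float32), 1.54, 89)
180 orange (array([ 493.3, -297.4], dtype=float32), array([16.6, 76.8], dtype=float32), 1.57, 89)
200 orange (array([ 492.4, -297.4], dtype=float32), array([16.6, 76.4], dtype=float32), 1.539, 88)
[[517.6 344.2  85. ]
 [533.1 243.   85. ]
 [416.7 224.   85. ]
 [401.4 326.3  85. ]] [467.2 284.4  85. ]
[[653.3 112.5 110. ]
 [641.9 -45.7 110. ]
 [512.7 -35.5 110. ]
 [524.3 121.7 110. ]] [583.   38.3 110. ]
rack floor base [[ 524.4 -235.8   46. ]
 [ 523.1 -342.9   46. ]
 [ 457.8 -233.7   46. ]]
scene blue top edge [[582.1  -1.6 192. ]
 [578.2  75.3 192. ]]
```

```bash
python3 - <<'E'
from h import *
t=ctrl.calibration("top");s=ctrl.calibration("scene")
def tri(a,b):
    zs=np.arange(0,400,2.);g=[np.linalg.norm(ray(t,a,z)-ray(s,b,z)) for z in zs];i=int(np.argmin(g));return zs[i],ray(t,a,zs[i]).round(),round(g[i])
print("near",tri((291,300),(361,142)),tri((320,347),(382,178)))
print("far",tri((278,166),(363,299)),tri((327,151),(287,305)))
print("tested",tri((286,236),(370,216)),tri((326,237),(322,210)))
E
```

```text
near (np.float64(244.0), array([[458.,  63., 244.]]), 29) (np.float64(80.0), array([[360.,  13.,  80.]]), 52)
far (np.float64(192.0), array([[733.,  96., 192.]]), 0) (np.float64(186.0), array([[766.,  -5., 186.]]), 4)
tested (np.float64(200.0), array([[586.,  77., 200.]]), 1) (np.float64(192.0), array([[585.,  -2., 192.]]), 1)
```

```bash
python3 - <<'E'
from h import *
t=ctrl.calibration("top");s=ctrl.calibration("scene")
def tri(a,b):
    zs=np.arange(0,400,2.);g=[np.linalg.norm(ray(t,a,z)-ray(s,b,z)) for z in zs];i=int(np.argmin(g));return zs[i],ray(t,a,zs[i]).round(),round(g[i])
print("near",tri((320,347),(361,142)),tri((291,300),(382,178)))
print("orange",tri((450,285),(171,171)),tri((488,285),(213,180)))
T=s
E
```

```text
near (np.float64(170.0), array([[367.,  10., 170.]]), 7) (np.float64(170.0), array([[460.,  69., 170.]]), 6)
orange (np.float64(158.0), array([[ 490., -254.,  158.]]), 66) (np.float64(96.0), array([[ 493., -350.,   96.]]), 89)
```

```bash
cat >> h.py <<'E'
def plan(x,y,z,yaw):
    "shift (tool axes/400) and turn (tool z/90deg) from the measured pose"
    s=ctrl.sense();w=s["ee_rot"][2];d=np.array([x,y,z])-s["eef_pos"]
    a=(yaw-w+np.pi)%(2*np.pi)-np.pi
    print("lin",np.round(np.array([np.cos(w)*d[0]+np.sin(w)*d[1],np.sin(w)*d[0]-np.cos(w)*d[1],-d[2]])/400,4),"turn z",round(-a/(np.pi/2),4),"dist",np.linalg.norm(d).round(),s["clock"])
E
python3 -c "
from h import *
plan(450,-265,290,1.0)"
```

```text
lin [ 0.7152 -0.594  -0.171 ] turn z -0.3446 dist 378.0 0.1
```

>>> drive_tool(
  gripper=[0,0,0,0,0,0,0,0],
  linear=[
    [0.715,-0.594,-0.171],
    [0.715,-0.594,-0.171],
    [0.715,-0.594,-0.171],
    [0.715,-0.594,-0.171],
    [0.715,-0.594,-0.171],
    [0.715,-0.594,-0.171],
    [0.715,-0.594,-0.171],
    [0.715,-0.594,-0.171],
  ],
  turn=[
    [0,0,-0.345],
    [0,0,-0.345],
    [0,0,-0.345],
    [0,0,-0.345],
    [0,0,-0.345],
    [0,0,-0.345],
    [0,0,-0.345],
    [0,0,-0.345],
  ],
)

```text
clock: 1.1
eef_pos: [449.8, -265.7, 290.7]
ee_rot: [-3.141, 0.001, 1.001]
contact_force: [-0.2, -1.0, -0.2]
gripper_width: 0.999
grasp_force: 0.0
```

```bash
python3 -c "
from h import *
print(ctrl.sense()['eef_pos'],ctrl.sense()['ee_rot'])
plan(584,38.7,290,1.495)"
```

```text
[ 449.80300855 -265.73981324  290.67963651] [-3.14121597e+00  7.95936952e-04  1.00109459e+00]
lin [ 0.8219 -0.128   0.0017] turn z -0.3144 dist 333.0 1.1
```

>>> drive_tool(
  gripper=[0,0,0,0,0,0,0,0],
  linear=[
    [0.822,-0.128,0.002],
    [0.822,-0.128,0.002],
    [0.822,-0.128,0.002],
    [0.822,-0.128,0.002],
    [0.822,-0.128,0.002],
    [0.822,-0.128,0.002],
    [0.822,-0.128,0.002],
    [0.822,-0.128,0.002],
  ],
  turn=[
    [0,0,-0.314],
    [0,0,-0.314],
    [0,0,-0.314],
    [0,0,-0.314],
    [0,0,-0.314],
    [0,0,-0.314],
    [0,0,-0.314],
    [0,0,-0.314],
  ],
)

```text
clock: 2.1
eef_pos: [584.3, 35.5, 289.6]
ee_rot: [-3.141, 0.002, 1.489]
contact_force: [-0.8, -0.6, 0.3]
gripper_width: 0.996
grasp_force: 0.0
```

```bash
python3 -c "
from h import *
c=ctrl.calibration('wrist');f=ctrl.grab_frame('wrist');cv2.imwrite('pics/wrist1.png',f)
print(c['cam_to_world'][:3,3])
print(rect(c,mask(f,(105,120,110),(125,255,255)),192))
print(rect(c,mask(f,(18,120,100),(35,255,255)),116))
plan(584,38.7,148,1.495)"
```

```text
[591.82441292 114.32538956 451.95793521]
(array([739.,  52.], dtype=float32), array([ 23.5, 103.5], dtype=float32), 1.914, 329)
(array([692.9, 168.7], dtype=float32), array([53.1, 54.7], dtype=float32), 3.059, 206)
lin [ 0.0078 -0.0013  0.3546] turn z -0.0037 dist 142.0 2.15
```

View pics/wrist1.png

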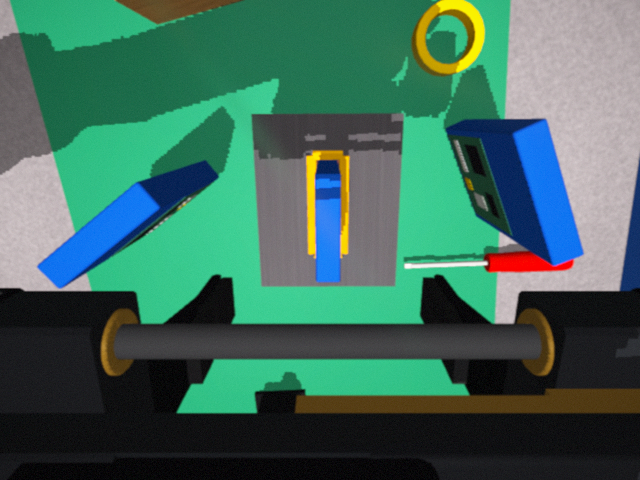

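Wrist view: the small blue board (column ~328, rows 165–282) sits centred between the fingers (235 and 425), with the yellow lips around it at (306–349, 150–258). I'll measure both inside that box.

```bash
python3 -c "
from h import *
c=ctrl.calibration('wrist');f=cv2.imread('pics/wrist1.png')
b=(295,140,360,290)
m=mask(f,(105,120,60),(125,255,255),b);print(rect(c,m,192))
y,x=np.where(m>0);print([(r,x[y==r].min(),x[y==r].max(),f[r,328]) for r in range(y.min(),y.max()+1,8)])
print(rect(c,mask(f,(18,120,80),(35,255,255),b),116))
print('lips',ray(c,[(306,150),(349,150)],116).round(1), 'end',ray(c,[(316,282),(340,282),(317,190),(341,190)],192).round(1))
"
```

```text
(array([586.3,  44.7], dtype=float32), array([17.7, 87.2], dtype=float32), 1.49, 279)
[(161, np.int64(319), np.int64(336), array([85, 35, 13], dtype=uint8)), (169, np.int64(317), np.int64(337), array([86, 38, 11], dtype=uint8)), (177, np.int64(316), np.int64(339), array([164,  70,  10], dtype=uint8)), (185, np.int64(316), np.int64(340), array([248, 133,  27], dtype=uint8)), (193, np.int64(316), np.int64(339), array([162,  68,  17], dtype=uint8)), (201, np.int64(316), np.int64(340), array([247, 129,  34], dtype=uint8)), (209, np.int64(316), np.int64(340), array([246, 132,  44], dtype=uint8)), (217, np.int64(316), np.int64(339), array([244, 129,  50], dtype=uint8)), (225, np.int64(316), np.int64(339), array([244, 131,  55], dtype=uint8)), (233, np.int64(316), np.int64(339), array([244, 131,  50], dtype=uint8)), (241, np.int64(316), np.int64(339), array([246, 132,  43], dtype=uint8)), (249, np.int64(316), np.int64(339), array([247, 131,  30], dtype=uint8)), (257, np.int64(316), np.int64(339), array([246, 129,  28], dtype=uint8)), (265, np.int64(316), np.int64(340), array([247, 129,  28], dtype=uint8)), (273, np.int64(316), np.int64(340), array([246, 125,  25], dtype=uint8)), (281, np.int64(317), np.int64(339), array([235, 118,  52], dtype=uint8))]
(array([585.7,  41.2], dtype=float32), array([37.7, 97.8], dtype=float32), 1.49, 477)
lips [[571.2  91.4 116. ]
 [608.1  88.4 116. ]] end [[ 5.739e+02  1.200e+00  1.920e+02]
 [ 5.915e+02 -2.000e-01  1.920e+02]
 [ 5.807e+02  6.930e+01  1.920e+02]
 [ 5.972e+02  6.790e+01  1.920e+02]]
```

>>> drive_tool(
  gripper=[0,0,0,0,0,0,0,0,0],
  linear=[
    [0.01,0.002,0.1],
    [0.01,0.002,0.2],
    [0.01,0.002,0.28],
    [0.01,0.002,0.33],
    [0.01,0.002,0.355],
    [0.01,0.002,0.355],
    [0.01,0.002,0.355],
    [0.01,0.002,0.355],
    [0.01,0.002,0.355],
  ],
  turn=[
    [0,0,-0.002],
    [0,0,-0.002],
    [0,0,-0.002],
    [0,0,-0.002],
    [0,0,-0.002],
    [0,0,-0.002],
    [0,0,-0.002],
    [0,0,-0.002],
    [0,0,-0.002],
  ],
)

```text
clock: 3.28
eef_pos: [585.9, 42.9, 148.7]
ee_rot: [3.14, -0.0, 1.497]
contact_force: [-0.1, 0.2, 0.6]
gripper_width: 1.004
grasp_force: 0.0
```

>>> drive_tool(
  gripper=[0.4,0.6,0.8,1,1,1,1,1,1,1],
  linear=[
    [0,0,0],
    [0,0,0],
    [0,0,0],
    [0,0,0],
    [0,0,0],
    [0,0,0],
    [0,0,0],
    [0,0,0],
    [0,0,0],
    [0,0,0],
  ],
  turn=[
    [0,0,0],
    [0,0,0],
    [0,0,0],
    [0,0,0],
    [0,0,0],
    [0,0,0],
    [0,0,0],
    [0,0,0],
    [0,0,0],
    [0,0,0],
  ],
)

```text
clock: 4.53
eef_pos: [585.6, 42.9, 148.1]
ee_rot: [3.142, 0.0, 1.497]
contact_force: [-0.3, 0.7, -0.6]
gripper_width: 0.206
grasp_force: 30.0
```

>>> drive_tool(
  gripper=[1,1,1,1,1,1,1,1,1],
  linear=[
    [0,0,-0.02],
    [0,0,-0.06],
    [0,0,-0.12],
    [0,0,-0.18],
    [0,0,-0.24],
    [0,0,-0.28],
    [0,0,-0.3],
    [0,0,-0.3],
    [0,0,-0.3],
  ],
  turn=[
    [0,0,0],
    [0,0,0],
    [0,0,0],
    [0,0,0],
    [0,0,0],
    [0,0,0],
    [0,0,0],
    [0,0,0],
    [0,0,0],
  ],
)

```text
clock: 5.65
eef_pos: [585.1, 42.7, 267.2]
ee_rot: [-3.14, 0.0, 1.497]
contact_force: [-0.1, 0.7, -2.3]
gripper_width: 0.201
grasp_force: 30.0
```

```bash
python3 -c "
from h import *
w=1.728
o=-3.4  # board centre along tool x from TCP
plan(467.4-o*np.cos(w),284.4-o*np.sin(w),262,w)"
```

```text
lin [ 0.5893 -0.3398  0.013 ] turn z -0.147 dist 272.0 5.65
```

>>> drive_tool(
  gripper=[1,1,1,1,1,1,1,1,1,1],
  linear=[
    [0.09,-0.052,0],
    [0.19,-0.11,0],
    [0.29,-0.167,0],
    [0.39,-0.225,0],
    [0.49,-0.283,0],
    [0.56,-0.323,0],
    [0.589,-0.34,0],
    [0.589,-0.34,0],
    [0.589,-0.34,0],
    [0.589,-0.34,0],
  ],
  turn=[
    [0,0,-0.03],
    [0,0,-0.06],
    [0,0,-0.09],
    [0,0,-0.12],
    [0,0,-0.147],
    [0,0,-0.147],
    [0,0,-0.147],
    [0,0,-0.147],
    [0,0,-0.147],
    [0,0,-0.147],
  ],
)

```text
clock: 6.9
eef_pos: [468.3, 286.3, 268.0]
ee_rot: [3.142, 0.001, 1.725]
contact_force: [-0.4, -0.2, -0.3]
gripper_width: 0.204
grasp_force: 30.0
```

```bash
python3 - <<'E'
from h import *
print(ctrl.sense()['eef_pos'])
c=ctrl.calibration('wrist');f=ctrl.grab_frame('wrist');cv2.imwrite('pics/wrist2.png',f)
t=ctrl.calibration('top');g=ctrl.grab_frame('top');cv2.imwrite('pics/top2.png',g)
cv=np.zeros((480,800,3),np.uint8);cv[:480,:640]=f
cv[:160,640:800]=cv2.resize(g[255:335,155:235],(160,160));cv2.imwrite('pics/crop2.png',cv)
w=1.728
plan(467.4+3.4*np.cos(w),284.4+3.4*np.sin(w),99,w)
E
```

```text
[468.27728651 286.34483623 267.97465061]
lin [ 0.0026 -0.0023  0.4226] turn z -0.0011 dist 169.0 7.0
```

View pics/crop2.png

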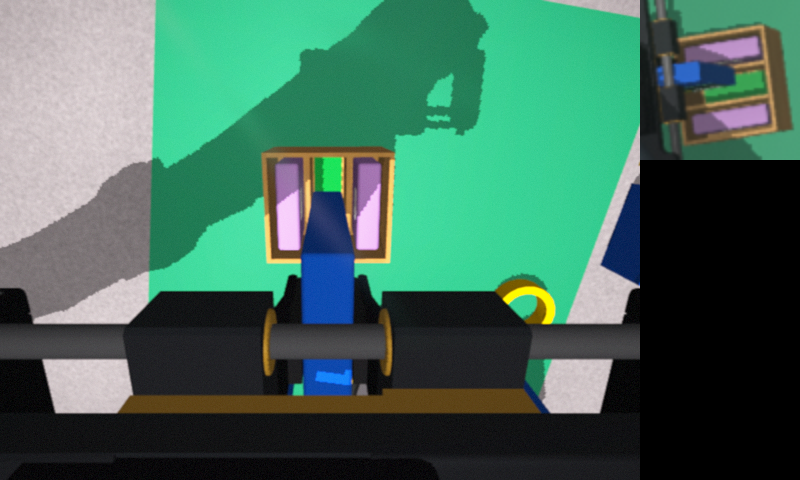

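The board's foot is over the green cell (column 328), with the purple cases to either side. Lowering.

>>> drive_tool(
  gripper=[1,1,1,1,1,1,1,1,1,1,1,1],
  linear=[
    [0.002,-0.002,0.04],
    [0.002,-0.002,0.1],
    [0.002,-0.002,0.16],
    [0.002,-0.002,0.22],
    [0.002,-0.002,0.27],
    [0.002,-0.002,0.32],
    [0.002,-0.002,0.36],
    [0.002,-0.002,0.39],
    [0.002,-0.002,0.41],
    [0.002,-0.002,0.423],
    [0.002,-0.002,0.423],
    [0.002,-0.002,0.423],
  ],
  turn=[
    [0,0,0],
    [0,0,0],
    [0,0,0],
    [0,0,0],
    [0,0,0],
    [0,0,0],
    [0,0,0],
    [0,0,0],
    [0,0,0],
    [0,0,0],
    [0,0,0],
    [0,0,0],
  ],
)

```text
clock: 8.5
eef_pos: [466.7, 288.7, 99.4]
ee_rot: [3.141, -0.0, 1.728]
contact_force: [0.3, 0.5, -1.9]
gripper_width: 0.206
grasp_force: 30.0
```

>>> drive_tool(
  gripper=[1,1,1,1,1],
  linear=[
    [0,0,0.005],
    [0,0,0.01],
    [0,0,0.013],
    [0,0,0.013],
    [0,0,0.013],
  ],
  turn=[
    [0,0,0],
    [0,0,0],
    [0,0,0],
    [0,0,0],
    [0,0,0],
  ],
)

```text
clock: 9.12
eef_pos: [466.4, 288.5, 93.7]
ee_rot: [3.142, 0.0, 1.728]
contact_force: [0.3, 0.3, -2.1]
gripper_width: 0.202
grasp_force: 30.0
```

>>> drive_tool(
  gripper=[1,1,1,1],
  linear=[
    [0,0,0.003],
    [0,0,0.004],
    [0,0,0.004],
    [0,0,0.004],
  ],
  turn=[
    [0,0,0],
    [0,0,0],
    [0,0,0],
    [0,0,0],
  ],
)

```text
clock: 9.62
eef_pos: [466.6, 288.7, 93.1]
ee_rot: [3.141, 0.0, 1.728]
contact_force: [-1.0, -2.3, 5.5]
gripper_width: 0.203
grasp_force: 30.0
```

>>> drive_tool(
  gripper=[0.7,0.6,0.5,0.5,0.5,0.5,0.5,0.5],
  linear=[
    [0,0,-0.003],
    [0,0,-0.003],
    [0,0,-0.003],
    [0,0,-0.003],
    [0,0,-0.003],
    [0,0,-0.003],
    [0,0,-0.003],
    [0,0,-0.003],
  ],
  turn=[
    [0,0,0],
    [0,0,0],
    [0,0,0],
    [0,0,0],
    [0,0,0],
    [0,0,0],
    [0,0,0],
    [0,0,0],
  ],
)

```text
clock: 10.62
eef_pos: [466.4, 288.5, 93.3]
ee_rot: [3.142, 0.0, 1.728]
contact_force: [0.3, -0.9, 0.3]
gripper_width: 0.501
grasp_force: 0.0
```

>>> drive_tool(
  gripper=[0.5,0.4,0.2,0,0,0,0,0],
  linear=[
    [0,0,-0.04],
    [0,0,-0.1],
    [0,0,-0.18],
    [0,0,-0.28],
    [0,0,-0.38],
    [0,0,-0.48],
    [0,0,-0.5],
    [0,0,-0.5],
  ],
  turn=[
    [0,0,0],
    [0,0,0],
    [0,0,0],
    [0,0,0],
    [0,0,0],
    [0,0,0],
    [0,0,0],
    [0,0,0],
  ],
)

```text
clock: 11.62
eef_pos: [466.3, 288.5, 293.9]
ee_rot: [3.14, 0.0, 1.728]
contact_force: [0.3, -0.3, -0.1]
gripper_width: 0.999
grasp_force: 0.0
```

```bash
python3 - <<'E'
from h import *
f=ctrl.grab_frame('wrist');t=ctrl.calibration('top');g=ctrl.grab_frame('scene');cv2.imwrite('pics/scene3.png',g);cv2.imwrite('pics/wrist3.png',f)
cv=np.zeros((480,800,3),np.uint8);cv[:360,:480]=cv2.resize(f,(480,360));cv[:320,480:800]=cv2.resize(g[190:310,430:550],(320,320));cv2.imwrite('pics/crop3.png',cv)
plan(530,-10,290,1.6)
E
```

```text
lin [-0.7607  0.0418  0.0056] turn z 0.0815 dist 305.0 11.725
```

View pics/crop3.png

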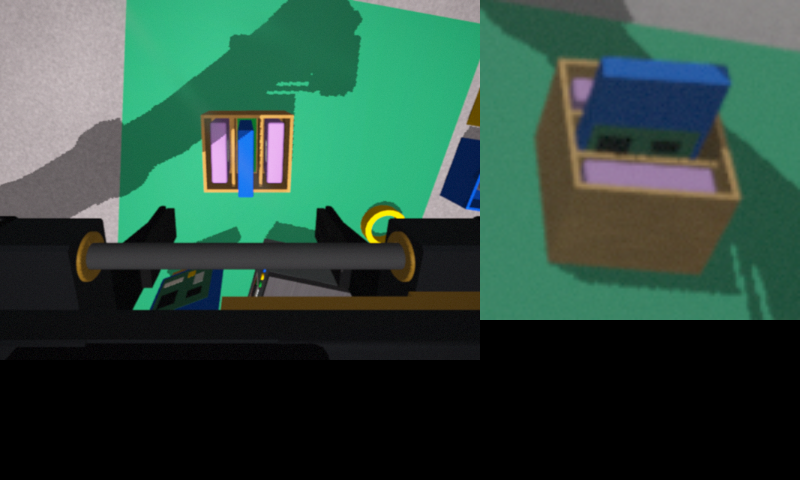

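The tested board stands upright in the middle cell, between the undisturbed purple cases. On to the rack.

>>> drive_tool(
  gripper=[0,0,0,0,0,0,0,0,0],
  linear=[
    [-0.1,0.006,0],
    [-0.25,0.014,0],
    [-0.4,0.022,0],
    [-0.55,0.03,0],
    [-0.7,0.038,0],
    [-0.85,0.042,0],
    [-1,0.042,0],
    [-1,0.042,0],
    [-1,0.042,0],
  ],
  turn=[
    [0,0,0.02],
    [0,0,0.04],
    [0,0,0.06],
    [0,0,0.08],
    [0,0,0.1],
    [0,0,0.11],
    [0,0,0.11],
    [0,0,0.11],
    [0,0,0.11],
  ],
)

```text
clock: 12.85
eef_pos: [545.0, -103.2, 292.1]
ee_rot: [-3.139, -0.001, 1.556]
contact_force: [0.3, 0.6, 0.1]
gripper_width: 1.0
grasp_force: 0.0
```

```bash
python3 - <<'E'
from h import *
plan(492.6,-297.4,240,1.55)
E
```

```text
lin [-0.4875 -0.1237  0.1301] turn z 0.0036 dist 208.0 12.85
```

>>> drive_tool(
  gripper=[0,0,0,0,0,0,0,0,0],
  linear=[
    [-0.1,-0.025,0.02],
    [-0.22,-0.055,0.05],
    [-0.34,-0.085,0.09],
    [-0.44,-0.11,0.11],
    [-0.487,-0.124,0.13],
    [-0.487,-0.124,0.13],
    [-0.487,-0.124,0.13],
    [-0.487,-0.124,0.13],
    [-0.487,-0.124,0.13],
  ],
  turn=[
    [0,0,0],
    [0,0,0],
    [0,0,0.003],
    [0,0,0.003],
    [0,0,0.003],
    [0,0,0.003],
    [0,0,0.003],
    [0,0,0.003],
    [0,0,0.003],
  ],
)

```text
clock: 13.98
eef_pos: [493.6, -296.8, 241.8]
ee_rot: [3.141, 0.0, 1.552]
contact_force: [0.2, -0.5, -0.2]
gripper_width: 0.999
grasp_force: 0.0
```

```bash
python3 - <<'E'
from h import *
c=ctrl.calibration('wrist');f=ctrl.grab_frame('wrist');cv2.imwrite('pics/wrist4.png',f)
t=ctrl.calibration('top');g=ctrl.grab_frame('top');cv2.imwrite('pics/top4.png',g)
for v in(130,180,210):
  print(rect(c,mask(f,(5,150,v),(17,255,255),(200,100,450,310)),136))
b=(275,215,340,265)
print('lips top',rect(t,mask(g,(18,120,100),(35,255,255),b),113))
cv=np.zeros((480,800,3),np.uint8);cv[:480,:640]=f;cv[:160,640:]=cv2.resize(g[205:285,265:345],(160,160));cv2.imwrite('pics/crop4.png',cv)
E
```

```text
(array([ 494. , -295.8], dtype=float32), array([18. , 79.1], dtype=float32), 1.542, 427)
(array([ 493.9, -296.2], dtype=float32), array([17.9, 78.3], dtype=float32), 1.544, 425)
(array([ 494.1, -301.5], dtype=float32), array([17.1, 67.7], dtype=float32), 1.543, 391)
lips top (array([584.4,  39.1], dtype=float32), array([38. , 99.7], dtype=float32), 1.499, 115)
```

View pics/crop4.png

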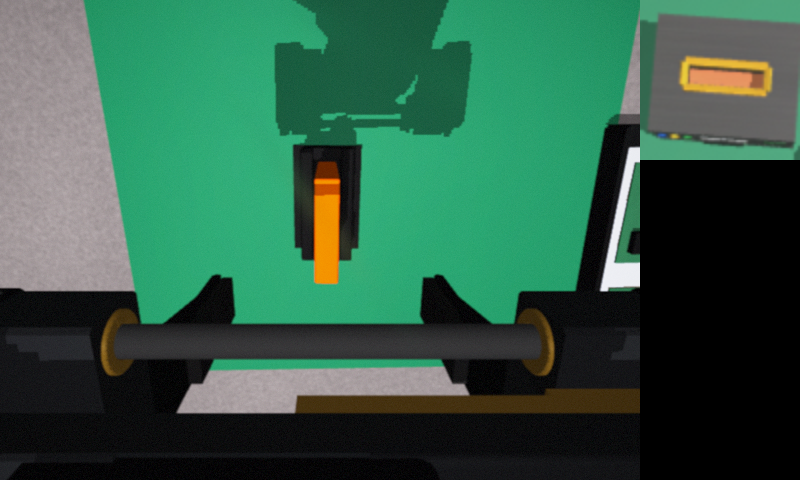

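The orange board's top (314–340, rows 178–283) is centred between the fingers, and the emptied slot is clear in the top view. Descending to grip.

```bash
python3 - <<'E'
from h import *
plan(494,-296,92,1.543);print(ctrl.sense()['eef_pos'])
E
```

```text
lin [0.0036 0.0017 0.374 ] turn z 0.0054 dist 150.0 14.075
[ 493.31212374 -297.40916333  241.60492009]
```

>>> drive_tool(
  gripper=[0,0,0,0,0,0,0,0,0],
  linear=[
    [0.003,0.002,0.06],
    [0.003,0.002,0.14],
    [0.003,0.002,0.22],
    [0.003,0.002,0.29],
    [0.003,0.002,0.34],
    [0.003,0.002,0.374],
    [0.003,0.002,0.374],
    [0.003,0.002,0.374],
    [0.003,0.002,0.374],
  ],
  turn=[
    [0,0,0.005],
    [0,0,0.005],
    [0,0,0.005],
    [0,0,0.005],
    [0,0,0.005],
    [0,0,0.005],
    [0,0,0.005],
    [0,0,0.005],
    [0,0,0.005],
  ],
)

```text
clock: 15.2
eef_pos: [494.5, -297.1, 92.7]
ee_rot: [3.14, 0.001, 1.543]
contact_force: [0.5, -0.3, 0.3]
gripper_width: 0.996
grasp_force: 0.0
```

>>> drive_tool(
  gripper=[0.4,0.6,0.8,1,1,1,1,1,1,1],
  linear=[
    [0,0,0],
    [0,0,0],
    [0,0,0],
    [0,0,0],
    [0,0,0],
    [0,0,0],
    [0,0,0],
    [0,0,0],
    [0,0,0],
    [0,0,0],
  ],
  turn=[
    [0,0,0],
    [0,0,0],
    [0,0,0],
    [0,0,0],
    [0,0,0],
    [0,0,0],
    [0,0,0],
    [0,0,0],
    [0,0,0],
    [0,0,0],
  ],
)

```text
clock: 16.45
eef_pos: [493.8, -296.7, 91.7]
ee_rot: [-3.142, -0.0, 1.543]
contact_force: [-1.0, -0.2, 0.0]
gripper_width: 0.208
grasp_force: 30.0
```

>>> drive_tool(
  gripper=[1,1,1,1,1,1,1,1,1,1],
  linear=[
    [0,0,-0.02],
    [0,0,-0.06],
    [0,0,-0.12],
    [0,0,-0.18],
    [0,0,-0.26],
    [0,0,-0.34],
    [0,0,-0.4],
    [0,0,-0.42],
    [0,0,-0.42],
    [0,0,-0.42],
  ],
  turn=[
    [0,0,0],
    [0,0,0],
    [0,0,0],
    [0,0,0],
    [0,0,0],
    [0,0,0],
    [0,0,0],
    [0,0,0],
    [0,0,0],
    [0,0,0],
  ],
)

```text
clock: 17.7
eef_pos: [493.2, -296.5, 258.7]
ee_rot: [-3.14, -0.001, 1.543]
contact_force: [-0.2, -0.9, -1.8]
gripper_width: 0.204
grasp_force: 30.0
```

```bash
python3 - <<'E'
from h import *
s=ctrl.sense();print(s['eef_pos'],s['ee_rot'])
plan(585.6,40.3,258,1.496)
E
```

```text
[ 493.16444031 -296.47971073  258.66386491] [-3.13976788e+00 -9.41677410e-04  1.54271208e+00]
lin [0.8481 0.2074 0.0017] turn z 0.0297 dist 349.0 17.7
```

>>> drive_tool(
  gripper=[1,1,1,1,1,1,1,1,1,1,1,1,1,1],
  linear=[
    [0.07,0.017,0],
    [0.16,0.039,0],
    [0.25,0.061,0],
    [0.34,0.083,0],
    [0.43,0.105,0],
    [0.52,0.127,0],
    [0.61,0.149,0],
    [0.7,0.171,0],
    [0.78,0.19,0],
    [0.83,0.203,0],
    [0.848,0.207,0],
    [0.848,0.207,0],
    [0.848,0.207,0],
    [0.848,0.207,0],
  ],
  turn=[
    [0,0,0],
    [0,0,0.01],
    [0,0,0.02],
    [0,0,0.03],
    [0,0,0.03],
    [0,0,0.03],
    [0,0,0.03],
    [0,0,0.03],
    [0,0,0.03],
    [0,0,0.03],
    [0,0,0.03],
    [0,0,0.03],
    [0,0,0.03],
    [0,0,0.03],
  ],
)

```text
clock: 19.45
eef_pos: [586.1, 38.8, 259.7]
ee_rot: [-3.142, 0.001, 1.494]
contact_force: [-0.7, 0.2, -1.2]
gripper_width: 0.207
grasp_force: 30.0
```

```bash
python3 - <<'E'
from h import *
for i in range(2):
  s=ctrl.sense();print(s['eef_pos'],s['ee_rot'])
  f=ctrl.grab_frame('wrist' if i==0 else 'scene');cv2.imwrite(f'pics/g5_{i}.png',f)
  if i==0:
    w=f
    # held board: column range of orange in wrist at low rows vs lips
plan(585.6,40.3,208,1.496)
cv=np.zeros((480,800,3),np.uint8);cv[:360,:480]=cv2.resize(w,(480,360));cv[:320,480:]=cv2.resize(f[160:320,265:425],(320,320));cv2.imwrite('pics/crop5.png',cv)
E
```

```text
[586.07939828  38.77075779 259.70120218] [-3.14153586e+00  5.73371564e-04  1.49373969e+00]
[586.08596731  38.98709642 259.74750681] [3.14156755e+00 4.60381011e-04 1.49404964e+00]
lin [ 0.0026 -0.0015  0.1295] turn z -0.001 dist 52.0 19.55
```

View pics/crop5.png

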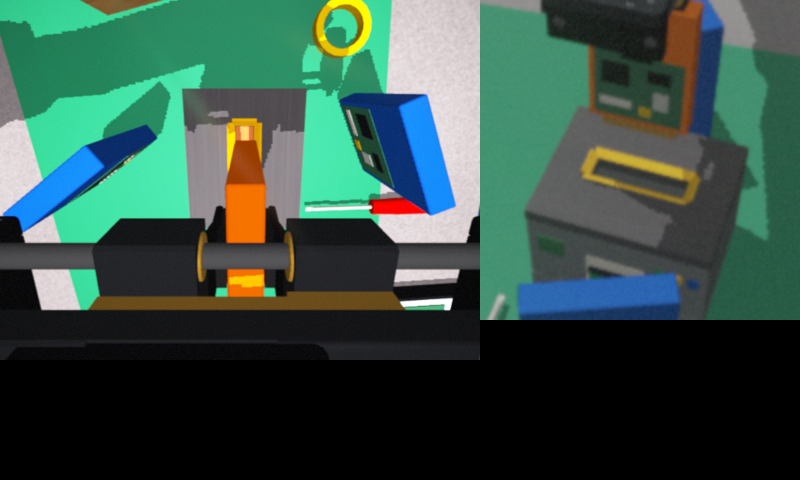

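The board hangs over the yellow-lipped slot, lined up in the wrist view (column ~245). Lowering to just above the lips.

>>> drive_tool(
  gripper=[1,1,1,1,1,1,1],
  linear=[
    [0.002,-0.001,0.03],
    [0.002,-0.001,0.07],
    [0.002,-0.001,0.1],
    [0.002,-0.001,0.13],
    [0.002,-0.001,0.13],
    [0.002,-0.001,0.13],
    [0.002,-0.001,0.13],
  ],
  turn=[
    [0,0,0],
    [0,0,0],
    [0,0,0],
    [0,0,0],
    [0,0,0],
    [0,0,0],
    [0,0,0],
  ],
)

```text
clock: 20.42
eef_pos: [586.3, 40.9, 208.4]
ee_rot: [3.14, -0.0, 1.496]
contact_force: [0.1, -0.3, -2.3]
gripper_width: 0.205
grasp_force: 30.0
```

>>> drive_tool(
  gripper=[1,1,1,1,1,1,1],
  linear=[
    [0,0,0.01],
    [0,0,0.02],
    [0,0,0.03],
    [0,0,0.04],
    [0,0,0.05],
    [0,0,0.05],
    [0,0,0.05],
  ],
  turn=[
    [0,0,0],
    [0,0,0],
    [0,0,0],
    [0,0,0],
    [0,0,0],
    [0,0,0],
    [0,0,0],
  ],
)

```text
clock: 21.3
eef_pos: [585.9, 40.8, 187.8]
ee_rot: [3.141, 0.0, 1.496]
contact_force: [0.0, 1.0, -1.5]
gripper_width: 0.202
grasp_force: 30.0
```

>>> drive_tool(
  gripper=[1,1,1,1,1,1,1],
  linear=[
    [0,0,0.01],
    [0,0,0.02],
    [0,0,0.03],
    [0,0,0.04],
    [0,0,0.05],
    [0,0,0.05],
    [0,0,0.05],
  ],
  turn=[
    [0,0,0],
    [0,0,0],
    [0,0,0],
    [0,0,0],
    [0,0,0],
    [0,0,0],
    [0,0,0],
  ],
)

```text
clock: 22.18
eef_pos: [585.9, 40.9, 167.8]
ee_rot: [3.141, -0.0, 1.496]
contact_force: [-0.4, 0.0, -1.1]
gripper_width: 0.204
grasp_force: 30.0
```

>>> drive_tool(
  gripper=[1,1,1,1,1,1,1,1],
  linear=[
    [0,0,0.01],
    [0,0,0.02],
    [0,0,0.03],
    [0,0,0.04],
    [0,0,0.05],
    [0,0,0.055],
    [0,0,0.055],
    [0,0,0.055],
  ],
  turn=[
    [0,0,0],
    [0,0,0],
    [0,0,0],
    [0,0,0],
    [0,0,0],
    [0,0,0],
    [0,0,0],
    [0,0,0],
  ],
)

```text
clock: 23.18
eef_pos: [585.9, 40.8, 146.1]
ee_rot: [3.141, 0.0, 1.495]
contact_force: [-1.0, -0.4, 3.1]
gripper_width: 0.206
grasp_force: 30.0
```

>>> drive_tool(
  gripper=[1,1,1,1,1,1,1,1],
  linear=[
    [0,0,0.007],
    [0,0,0.014],
    [0,0,0.02],
    [0,0,0.025],
    [0,0,0.026],
    [0,0,0.026],
    [0,0,0.026],
    [0,0,0.026],
  ],
  turn=[
    [0,0,0],
    [0,0,0],
    [0,0,0],
    [0,0,0],
    [0,0,0],
    [0,0,0],
    [0,0,0],
    [0,0,0],
  ],
)

```text
clock: 24.18
eef_pos: [585.9, 40.8, 135.4]
ee_rot: [3.141, 0.0, 1.496]
contact_force: [-2.2, -1.2, 4.4]
gripper_width: 0.204
grasp_force: 30.0
```

```bash
python3 - <<'E'
from h import *
g=ctrl.grab_frame('scene');t=ctrl.grab_frame('top')
c=np.zeros((480,800,3),np.uint8);c[:480,:480]=cv2.resize(g[190:350,270:430],(480,480),interpolation=2)
c[:320,480:]=cv2.resize(t[225:305,260:340],(320,320),interpolation=2);c[320:480,480:640]=cv2.resize(g[190:310,430:550],(160,160))
cv2.imwrite('pics/crop6.png',c)
s=ctrl.sense();print(s['clock'],s['eef_pos'],s['contact_force'],s['grasp_force'],s['ee_rot'])
E
```

```text
24.275 [585.92591464  40.8490424  135.4360196 ] [-1.30992841 -0.78112437  5.08023923] 29.98898343066685 [ 3.14127136e+00 -1.54264574e-05  1.49558337e+00]
```

View pics/crop6.png

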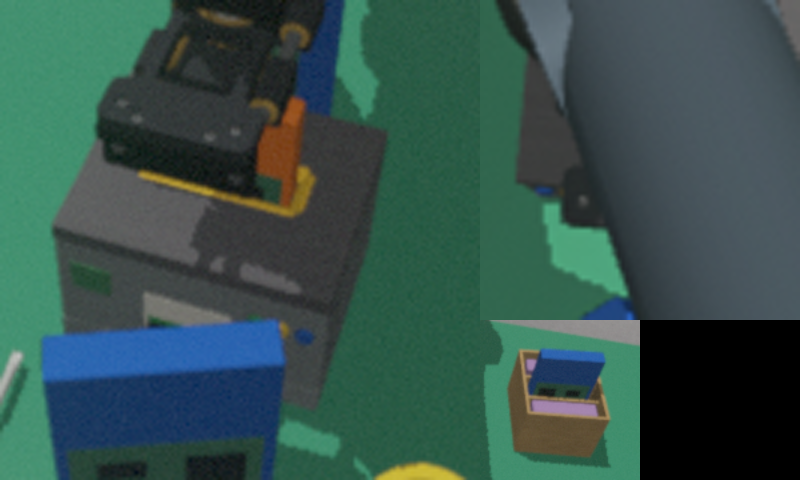

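The board is seated in the slot with its foot at about 50 mm. The net push is about 6.5 N, which fits mid band. The pointer is hidden by the large blue board, and the tested board still stands in the carton. Handing in.

```bash
python3 -c "
from plant import ctrl
print(ctrl.sign_off())"
```

```text
the job is handed in; nothing more can be done
None
```

I handed in the job at about 24 s, with no verdict returned: the tested board stands let go in the padded cell, and the gripped orange board holds the contact bar at about 12 mm, mid band, judged from arm height and push force because the pointer was hidden from view.

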